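Hang the L-plate level on the drying stand

ROBOT

A 6-joint arm with a two-finger parallel gripper is mounted at the origin on the work surface. World frame = base frame: x ahead of the robot, y to its left, z up, the work surface at z = 0. Lengths are in m, angles in degrees, forces in N, time in s.
With the tool pointing down it reaches from about 0.3 to 0.75 m from the base axis. Payload 8.5 kg.
Tool frame: the origin (TCP) lies at the very end of the fingers, on their centre line; the grasp point (between the pads) lies 19 mm behind it; x points along the fingers, y is the direction in which the jaws open and shut, and the axes are right-handed (so a half turn about x gives the same grasp; the last joint's range is limited). The gripper opens to 85 mm and grips with 20 to 120 N. Pads are 22 mm wide; open, the fingers measure 114 mm over their backs; the gripper's body (76 mm by 85 mm) begins 54 mm behind the grasp point. The pads swing forward as they close: fully open they stand 13 mm farther back than shut.
Start: joints at [-83.554, 21.807, 74.336, -0, 83.858, -12.336], TCP at [0.177, -0.521, 0.231] pointing down, gripper open.
Joint ranges: [-178.18, 178.18], [-50.72, 133.34], [12.68, 142.11], [-81.47, 261.47], [9.98, 163.14], [-165.26, 165.26]. Speed limits (degrees/s): [136.94, 136.94, 180, 180, 180, 180].

INTERFACE

Orientations are given as a 3x3 rotation matrix whose columns are the frame's x, y, z axes.
In Python, from rig import sensors, cams, env gives the robot as it stands.
- The arm moves only by the shell command python3 -m crank 'ROWS' [FORCE]. ROWS is a JSON object of lists of equal length, an entry for each row: "hand": the closure in counts, from 0 (fully open) to 255 (shut); "translation": the shift along the tool's x, y, z in m, a list of three; "dr": the turn, a rotation vector about the tool's x, y, z in rad, a list of three. A call has 1 to 5 rows; each row is the pose to reach, as a shift and turn from the pose commanded when the call began, along the tool's axes at that moment; what a row does not reach only later rows make up. A row lasts 1/10 s, in which the tool goes at most 50 mm and 8.59 degrees, less where a joint would pass 70% of its speed; a pose out of reach is approached as far as the arm can. A call with a gripper value outside its range is refused whole. The fingers move at their own pace and stop on an object; FORCE is the grip in N (left out, the last holds). Time passes only in rows, so rows that repeat a pose let the fingers close. It gives the time, the measured TCP pose, the force and the opening at its end, in the units of the state.
- sensors.observe(): the state, without advancing time (a new reading comes with each control period).
- cams.get_image(name): name is "scene" or "top"; returns (picture, depth): 480x640x3 uint8, blue, green, red; 480x640 float32, m along the optical axis (not along the pixel's ray), 0 where there is no reading.
- cams.calibration(name): a dict with "vertical_fov" (degrees; the focal length in pixels is half the picture's height over the tangent of half this angle, whatever the lens; pixels are square), "cx", "cy" (the principal point, pixels), "extrinsics" (4x4, takes a point from camera to world coordinates). Camera axes: x right, y down, z forward; pixel columns grow to the right and rows downward; lengths in m; the calibration is good to about 2 mm. A picture is of the moment at which its call begins. calibration takes no time and is no camera call.
- env.close_job(): hands the job in, once; it reports no verdict.
The state is a dict: "time_s": time; "q": joint angles; "qvel": joint speeds; "joint_efforts": joint torques, N m; "position": TCP position; "tool_rot": TCP orientation; "ft_force": force on the tool from outside, world axes, zero at the start; "wrist_torque": the same for the moment, N m; "grip_width": finger opening in m.
Only numpy, scipy, OpenCV 4.12 (cv2) and the standard library are available. Lean on these libraries where they do the work, as an engineer would, in place of code of your own. Each camera call takes 0.05 s, during which the arm holds its last target. There are 200 camera calls.

TASK

The freshly cleaned L-shaped side plate of the board preheater stands on the repair bench. Hang it on the peg of the small drying stand, with the peg passed through one of the five holes: choose the hole that makes the plate hang level, and leave it hanging there still.

Things in the scene. Friction and masses are not known exactly. Their poses are not given: they have to be found in the camera images.
- bracket: Upright aluminium L-plate, 8 thick (x), 125 tall, 0.70 kg, alike on both faces: hang it either way round. Origin: underside of foot, below the strip's middle; y along the strip, z up. In mm: strip y -96 to 96, z 60 to 125, 0.24 kg; above its holes, z 93 to 125, it is free to grip across x. Leg y 36 to 96, z 14 to 60, 0.06 kg. Steel foot x -22 to 22, y 16 to 96, z 0 to 14, 0.40 kg.
- holes (a point): Centre of the middle one of the five round holes in the L-plate's strip, at mid-thickness, 80 mm above the plate's origin. The holes are 25 mm in diameter, in a row along the strip (this point's y axis) at y = -76, -38, 0, 38 and 76 mm from this point, and go straight through along x. Axes as the L-plate's: the leg and foot are at the +y end.
- stand: Drying stand, fixed to the bench: dark steel base 160 (x) x 120 (y) x 12 mm, a round steel post 14 mm thick at its back and one bare level peg running from the post's top towards the stand's front. Origin: middle of the base's underside. x from front to back, z up. Post at x = 50 mm, y = 0; nothing on the stand is higher than 137 mm.
- peg (a point): Point on the centre line of the stand's peg, about halfway along, 130 mm above the bench: where the plate is to hang. The peg is 8 mm thick and lies level along this point's x axis: its free end, a ball 11 mm thick, is 45 mm away in the -x direction; the post is 55 mm away in the +x direction. z up.
Things that resemble listed ones, but are neither listed nor needed, are in the scene too. Of the things like the stand, leave any that is orange, purple or red; of the rest the smaller one is meant.

How it is judged:
By the outcome, as a careful person would: the job done as asked, in the order asked, and still so for the second after the job is handed in, with the robot touching nothing.
It also fails if it takes over 45 s, if anything falls off the work surface, if the arm or the gripper's body presses on something with over 40 N, if the wrist force passes 120 N, or if a joint passes its speed limit or range.

## Working session

There is one attempt and no reset: what is moved stays moved. The work goes in short steps, Python scripts to look and compute and a shell command to move; the robot and the scene stay as the last step left them, time stands still between calls to the robot, and variables do not carry over. Pictures are saved under pics/ and viewed, about 8 in all and at most 12, crops included, and the job is handed in when it is done.

```bash
ls; mkdir -p pics; cat > h.py <<'E'
import numpy as np, cv2
from rig import sensors, cams, env
def grab(n, tag):
    im,d=cams.get_image(n); np.savez(f'/tmp/{tag}.npz',im=im,d=d); return im,d
def load(tag):
    z=np.load(f'/tmp/{tag}.npz'); return z['im'],z['d']
def cal(n):
    c=cams.calibration(n); f=240/np.tan(np.radians(c['vertical_fov'])/2); return f,c['cx'],c['cy'],np.array(c['extrinsics'])
def pts(n,d):
    f,cx,cy,T=cal(n); v,u=np.mgrid[:480,:640]
    P=np.stack([(u-cx)/f*d,(v-cy)/f*d,d],-1); return P@T[:3,:3].T+T[:3,3]
def proj(n,p):
    f,cx,cy,T=cal(n); q=(np.asarray(p)-T[:3,3])@T[:3,:3]; return np.stack([f*q[...,0]/q[...,2]+cx,f*q[...,1]/q[...,2]+cy],-1)
E
python3 - <<'E'
from h import *
a,_=grab('scene','s0'); b,_=grab('top','t0')
cv2.imwrite('pics/s0.png',a); cv2.imwrite('pics/t0.png',b)
for n in('scene','top'):
    print(cams.calibration(n))
print(sensors.observe())
E
```

```text
pics
{'vertical_fov': 54.67275664910237, 'cx': 325.617977805038, 'cy': 234.9921000409286, 'extrinsics': array([[-0.40669579,  0.69107833, -0.59750253,  0.96378465],
       [ 0.91347029,  0.29826976, -0.27678   ,  0.10824747],
       [-0.01305973, -0.65836608, -0.75258458,  0.78720481],
       [ 0.        ,  0.        ,  0.        ,  1.        ]])}
{'vertical_fov': 42.1784176352189, 'cx': 320.3092592135892, 'cy': 242.42640272723617, 'extrinsics': array([[-0.02171172, -0.98386036,  0.17761586,  0.17351379],
       [-0.99947133,  0.02566046,  0.01996485, -0.1470352 ],
       [-0.02420033, -0.17708848, -0.98389736,  1.52544642],
       [ 0.        ,  0.        ,  0.        ,  1.        ]])}
{'time_s': 0.1, 'q': array([-8.35549559e+01,  2.18364229e+01,  7.43800154e+01, -1.76874013e-04,
        8.38577562e+01, -1.23367464e+01]), 'qvel': array([-0.04283989, -0.08400724, -0.17371906, -0.04412506,  0.02130462,
       -0.10578229]), 'joint_efforts': array([ 2.62169495e-03, -4.49222660e+01, -2.31658977e+01, -2.64332812e-04,
        3.63072286e-03, -1.28898688e-05]), 'position': array([ 0.17703822, -0.52044582,  0.23078247]), 'tool_rot': array([[-1.48406972e-04,  3.21965040e-01, -9.46751547e-01],
       [ 1.28640989e-03, -9.46750712e-01, -3.21964958e-01],
       [-9.99999162e-01, -1.26569240e-03, -2.73674606e-04]]), 'ft_force': array([ 0.20624227, -0.3894849 , -0.33367862]), 'wrist_torque': array([-0.02742315, -0.02477613, -0.01753009]), 'grip_width': 0.08575300348171083}
```

View pics/s0.png

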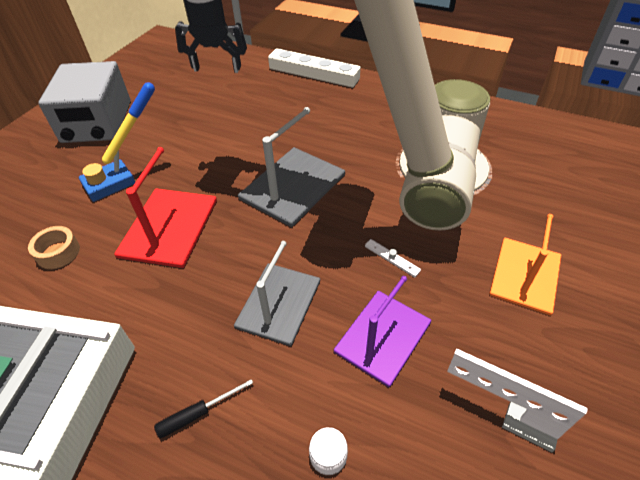

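View pics/t0.png

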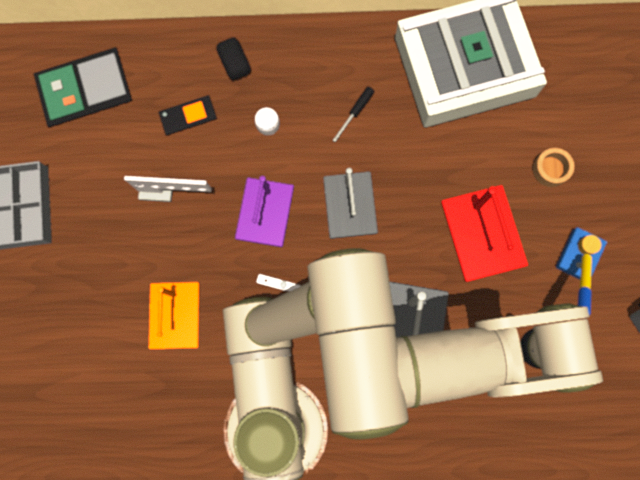

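The scene view shows the bracket at about (515,400), with its foot at the right-hand end. Things like the stand are red (165,225), big grey (292,185), small grey (278,303), purple (382,335) and orange (527,275). Leaving out the coloured ones and taking the smaller of the rest gives the small grey one: scene (278,303), top (351,204). The white strip at (314,67) and the small plate at (392,257) are not the bracket. In the top view the bracket is at (168,187). Next I measure both from depth and check them in a close crop.

```bash
python3 - <<'E'
from h import *
def rect(P,name):
    c,s,a=cv2.minAreaRect((P[:,:2]*1000).astype(np.float32)); print(name,len(P),np.round(c,1),np.round(s,1),round(a,2), 'zmed',np.round(np.median(P[:,2])*1000,1), np.round(P[:,2].max()*1000,1))
for n,t in(('scene','s0'),('top','t0')):
    im,d=load(t); P=pts(n,d); v,u=np.mgrid[:480,:640]
    def box(x0,x1,y0,y1,zl,zh,m=None):
        k=(d>0)&(u>=x0)&(u<=x1)&(v>=y0)&(v<=y1)&(P[...,2]>zl)&(P[...,2]<zh)
        return P[k]
    B=(225,330,230,350) if n=='scene' else (318,385,160,245)
    rect(box(*B,.007,.017),n+' base'); Q=box(*B,.118,.145); rect(Q,n+' peg')
    rect(box(*B,.03,.11),n+' post')
    if n=='scene': 
        rect(box(235,350,145,225,.007,.017),'big base')
    B=(430,590,340,460) if n=='scene' else (115,222,165,210)
    S=box(*B,.065,.14); rect(S,n+' strip'); 
    T=box(*B,.112,.14); rect(T,n+' striptop'); m=T.mean(0); w,V=np.linalg.eigh(np.cov(T[:,:2].T)); e=V[:,1]; print(' dir',e, 'ext', np.percentile(T[:,:2]@e,[0,2,98,100]), m)
    rect(box(*B,.008,.02),n+' foot')
    w,V=np.linalg.eigh(np.cov(Q[:,:2].T)); print(' pegdir',V[:,1],Q.mean(0),np.percentile(Q[:,:2]@V[:,1],[0,100]))
a,_=load('s0');b,_=load('t0')
A=cv2.resize(a[225:465,225:625],None,fx=2,fy=2,interpolation=cv2.INTER_CUBIC)[:480]
A=cv2.resize(a[225:465,225:625],(800,480),interpolation=cv2.INTER_CUBIC)
cv2.imwrite('pics/c0.png',A)
E
```

```text
scene base 3785 [ 542.5 -193.6] [161.8 121.3] 4.56 zmed 12.6 16.7
scene peg 294 [ 543.6 -192.6] [111.5  14.1] 3.84 zmed 133.9 139.7
scene post 190 [ 595.  -187.7] [ 8.8 13.8] 34.93 zmed 72.3 109.9
big base 1622 [ 225.6 -316. ] [177.6 226.4] 79.02 zmed 16.0 17.0
scene strip 3199 [584.5 241.3] [192.3  11.7] 84.77 zmed 106.2 129.1
scene striptop 1318 [584.5 241.3] [192.   11.6] 84.62 zmed 124.0 129.1
 dir [0.08962475 0.9959756 ] ext [0.1967386  0.20086021 0.38513937 0.38869679] [0.5863966  0.24524071 0.12217716]
scene foot 950 [591.2 296.6] [81.1 43.7] 83.54 zmed 14.5 20.0
 pegdir [-0.99635009 -0.08536094] [ 0.5536364  -0.1917419   0.13302637] [-0.58087494 -0.46933192]
top base 2424 [ 548.2 -197.3] [159.4 221.6] 85.23 zmed 11.7 17.0
top peg 178 [ 543.  -191.1] [112.8  11.9] 3.66 zmed 132.8 141.4
top post 27 [ 587.3 -184.8] [8.1 3.1] 49.5 zmed 68.9 108.9
top strip 766 [584.5 242.7] [193.7  12.3] 84.84 zmed 111.7 134.8
top striptop 381 [584.5 241.9] [191.4  11.9] 85.04 zmed 123.6 134.8
 dir [0.0882313  0.99610001] ext [0.19686315 0.19942366 0.38481106 0.38825945] [0.58327441 0.24184184 0.12289923]
top foot 309 [596.8 261.7] [105.7 237.4] 2.5 zmed 12.6 19.7
 pegdir [-0.99685577 -0.07923748] [ 0.54595918 -0.19214043  0.13285456] [-0.58253168 -0.4696959 ]
```

View pics/c0.png

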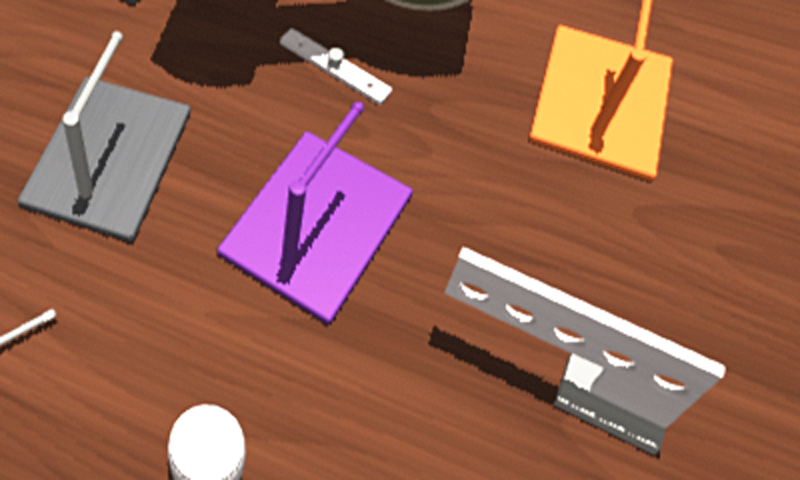

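The crop confirms the small grey stand, whose base measures 161x121, with the peg's free end toward the robot. It also confirms the bracket, with its foot at the +y end. The centre of mass is at y≈37.7 mm, so the +38 hole makes it hang level. I'll grip just above that hole.

```bash
cat >> h.py <<'E'
def go(x,y,z,yaw):
    """shift (tool axes) and turn from the measured pose to TCP (x,y,z), tool down, jaw axis at yaw deg"""
    from scipy.spatial.transform import Rotation as R
    s=sensors.observe(); M=s['tool_rot']; c,n=np.cos(np.radians(yaw)),np.sin(np.radians(yaw))
    T=np.array([[0,c,n],[0,n,-c],[-1,0,0]])
    print('t',np.round(s['time_s'],2),'pos',np.round(s['position'],4),'F',np.round(s['ft_force'],1),'w',round(s['grip_width'],4),'yaw',np.round(np.degrees(np.arctan2(M[1,1],M[0,1])),2))
    print('translation',np.round(M.T@(np.array([x,y,z])-s['position']),4),'dr',np.round(R.from_matrix(M.T@T).as_rotvec(),4))
E
python3 -c "
from h import *
go(.30,-.25,.31,-25); go(.588,.279,.25,-5.2)"
```

```text
t 0.1 pos [ 0.177  -0.5204  0.2308] F [ 0.2 -0.4 -0.3] w 0.0858 yaw -71.22
translation [-0.0789 -0.2166 -0.2035] dr [-8.067e-01 -8.000e-04  1.100e-03]
t 0.1 pos [ 0.177  -0.5204  0.2308] F [ 0.2 -0.4 -0.3] w 0.0858 yaw -71.22
translation [-0.0183 -0.6246 -0.6465] dr [-1.1522e+00 -1.0000e-03  1.0000e-03]
```

```bash
python3 -m crank '{"hand":[0,0,0,0,0],"translation":[[-0.05,0,0],[-0.079,-0.03,-0.03],[-0.079,-0.22,-0.20],[-0.079,-0.22,-0.20],[-0.079,-0.22,-0.20]],"dr":[[0,0,0],[-0.15,0,0],[-0.8,0,0],[-0.8,0,0],[-0.8,0,0]]}' 80; python3 -c "
from h import *
go(.588,.279,.25,-5.2)"
```

```text
time_s: 0.6
position: [0.2543, -0.3437, 0.3098]
tool_rot: [[0.0, 0.804, -0.595], [0.0, -0.595, -0.804], [-1.0, -0.0, -0.0]]
ft_force: [1.0, -0.6, 0.2]
grip_width: 0.0854
t 0.6 pos [ 0.2543 -0.3437  0.3098] F [ 1.  -0.6  0.2] w 0.0854 yaw -36.52
translation [ 0.06   -0.1024 -0.699 ] dr [-5.467e-01 -4.000e-04  1.000e-04]
```

```bash
python3 -m crank '{"hand":[0,0,0,0,0],"translation":[[0,-0.1,-0.7],[0,-0.1,-0.7],[0,-0.1,-0.7],[0,-0.1,-0.7],[0,-0.1,-0.7]],"dr":[[-0.547,0,0],[-0.547,0,0],[-0.547,0,0],[-0.547,0,0],[-0.547,0,0]]}'; python3 -c "
from h import *
go(.588,.279,.25,-5.2)"
```

```text
time_s: 1.1
position: [0.3745, -0.1244, 0.31]
tool_rot: [[0.0, 0.996, -0.093], [-0.0, -0.093, -0.996], [-1.0, 0.0, 0.0]]
ft_force: [1.2, 0.3, 1.2]
grip_width: 0.0854
t 1.1 pos [ 0.3745 -0.1244  0.31  ] F [1.2 0.3 1.2] w 0.0854 yaw -5.36
translation [ 0.06    0.1749 -0.4216] dr [-0.0028  0.0001 -0.0001]
```

```bash
python3 -m crank '{"hand":[0,0,0,0,0],"translation":[[0,0.175,-0.421],[0,0.175,-0.421],[0,0.175,-0.421],[0,0.175,-0.421],[0,0.175,-0.421]],"dr":[[0,0,0],[0,0,0],[0,0,0],[0,0,0],[0,0,0]]}'; python3 -m crank '{"hand":[0,0,0,0,0],"translation":[[0,0.08,-0.18],[0,0.08,-0.18],[0,0.08,-0.18],[0,0.08,-0.18],[0,0.08,-0.18]],"dr":[[0,0,0],[0,0,0],[0,0,0],[0,0,0],[0,0,0]]}';python3 -c "
from h import *
go(.588,.279,.25,-5.2)"
```

```text
time_s: 1.6
position: [0.4922, 0.0964, 0.3098]
tool_rot: [[-0.0, 0.995, -0.096], [-0.0, -0.096, -0.995], [-1.0, -0.0, 0.0]]
ft_force: [0.6, -0.6, 0.8]
grip_width: 0.0853
time_s: 2.1
position: [0.5898, 0.2699, 0.3069]
tool_rot: [[-0.003, 0.996, -0.092], [0.0, -0.092, -0.996], [-1.0, -0.003, 0.0]]
ft_force: [-0.1, -1.5, -1.1]
grip_width: 0.0853
t 2.1 pos [0.5898 0.2699 0.3069] F [-0.1 -1.5 -1.1] w 0.0853 yaw -5.25
translation [ 0.0569 -0.0024 -0.0089] dr [-0.0009  0.0003  0.0034]
```

```bash
python3 -m crank '{"hand":[0,0,0,0,0],"translation":[[0,-0.002,-0.009],[0.05,-0.002,-0.009],[0.10,-0.002,-0.009],[0.12,-0.002,-0.009],[0.12,-0.002,-0.009]],"dr":[[0,0,0],[0,0,0],[0,0,0],[0,0,0],[0,0,0]]}'; python3 -c "
from h import *
go(.588,.279,.098,-5.2)
a,_=grab('scene','s1'); b,_=grab('top','t1')
A=cv2.resize(a[260:480,400:640],(528,484),interpolation=cv2.INTER_CUBIC)
cv2.imwrite('pics/c1.png',A)"
```

```text
time_s: 2.6
position: [0.5859, 0.2738, 0.1874]
tool_rot: [[-0.006, 0.995, -0.097], [-0.002, -0.097, -0.995], [-1.0, -0.006, 0.002]]
ft_force: [0.4, 0.4, 0.6]
grip_width: 0.0854
t 2.6 pos [0.5859 0.2738 0.1874] F [0.4 0.4 0.6] w 0.0854 yaw -5.56
translation [ 0.0894  0.0021 -0.0056] dr [-0.0064  0.0022  0.0059]
```

View pics/c1.png

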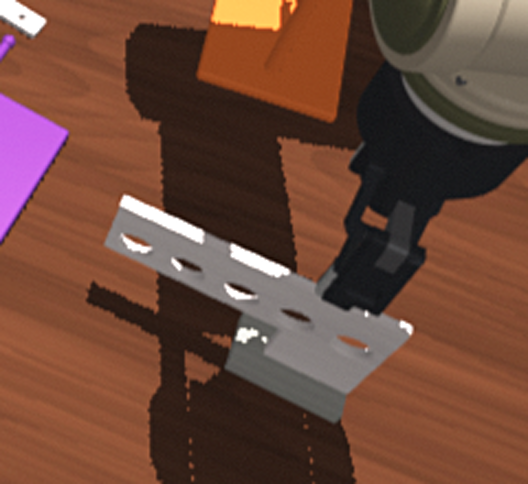

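The fingers straddle the strip above the fourth hole, at crop (295,315). I'll descend.

```bash
python3 -m crank '{"hand":[0,0,0,0,0],"translation":[[0.03,0.002,-0.0055],[0.06,0.002,-0.0055],[0.08,0.002,-0.0055],[0.0895,0.002,-0.0055],[0.0895,0.002,-0.0055]],"dr":[[-0.006,0.002,0.006],[-0.006,0.002,0.006],[-0.006,0.002,0.006],[-0.006,0.002,0.006],[-0.006,0.002,0.006]]}'; python3 -c "
from h import *
go(.588,.279,.098,-5.2)"
```

```text
time_s: 3.2
position: [0.5904, 0.2801, 0.1013]
tool_rot: [[0.007, 0.996, -0.09], [0.002, -0.09, -0.996], [-1.0, 0.007, -0.002]]
ft_force: [-0.3, 0.7, 0.9]
grip_width: 0.085
t 3.2 pos [0.5904 0.2801 0.1013] F [-0.3  0.7  0.9] w 0.085 yaw -5.17
translation [ 0.0033 -0.0023  0.0013] dr [ 0.0005 -0.0023 -0.0068]
```

```bash
python3 -m crank '{"hand":[0,0],"translation":[[0,0,0],[0,0,0]],"dr":[[0,0,0],[0,0,0]]}'; python3 -c "
from h import *
go(.588,.279,.098,-5.2)"
```

```text
time_s: 3.4
position: [0.5908, 0.2803, 0.1023]
tool_rot: [[0.009, 0.996, -0.09], [0.002, -0.09, -0.996], [-1.0, 0.009, -0.003]]
ft_force: [0.1, -0.3, -0.7]
grip_width: 0.0855
t 3.4 pos [0.5908 0.2803 0.1023] F [ 0.1 -0.3 -0.7] w 0.0855 yaw -5.16
translation [ 0.0043 -0.0027  0.0016] dr [ 0.0007 -0.003  -0.0089]
```

```bash
python3 -m crank '{"hand":[0,0,0],"translation":[[0.004,-0.0027,0.0016],[0.004,-0.0027,0.0016],[0.004,-0.0027,0.0016]],"dr":[[0,-0.003,-0.009],[0,-0.003,-0.009],[0,-0.003,-0.009]]}' 80; python3 -m crank '{"hand":[120,200,255,255,255],"translation":[[0,0,0],[0,0,0],[0,0,0],[0,0,0],[0,0,0]],"dr":[[0,0,0],[0,0,0],[0,0,0],[0,0,0],[0,0,0]]}' 80;python3 -c "
from h import *
go(.588,.279,.098,-5.2)"
```

```text
time_s: 3.7
position: [0.5872, 0.2788, 0.0966]
tool_rot: [[-0.003, 0.996, -0.09], [-0.001, -0.09, -0.996], [-1.0, -0.003, 0.001]]
ft_force: [0.6, -0.0, -0.3]
grip_width: 0.0852
time_s: 4.2
position: [0.5873, 0.2788, 0.0965]
tool_rot: [[-0.003, 0.996, -0.09], [-0.001, -0.09, -0.996], [-1.0, -0.003, 0.001]]
ft_force: [-0.2, -0.1, -0.4]
grip_width: 0.0126
t 4.2 pos [0.5873 0.2788 0.0965] F [-0.2 -0.1 -0.4] w 0.0126 yaw -5.16
translation [-0.0015  0.0007 -0.0002] dr [0.0008 0.001  0.003 ]
```

```bash
python3 -m crank '{"hand":[255,255],"translation":[[0,0,0],[0,0,0]],"dr":[[0,0,0],[0,0,0]]}' 80; python3 -m crank '{"hand":[255,255,255,255,255],"translation":[[-0.01,0,0],[-0.04,0,0],[-0.08,0,0],[-0.11,0,0],[-0.11,0,0]],"dr":[[0,0,0],[0,0,0],[0,0,0],[0,0,0],[0,0,0]]}';python3 -c "
from h import *
a,_=grab('scene','s2'); b,_=grab('top','t2')
A=cv2.resize(a[260:480,400:640],(528,484),interpolation=cv2.INTER_CUBIC)
cv2.imwrite('pics/c2.png',A)
go(.43,-.193,.207,4.2)"
```

```text
time_s: 4.4
position: [0.5874, 0.2788, 0.0967]
tool_rot: [[-0.002, 0.996, -0.09], [-0.001, -0.09, -0.996], [-1.0, -0.002, 0.001]]
ft_force: [0.8, -0.0, 0.9]
grip_width: 0.0066
time_s: 4.9
position: [0.5887, 0.2793, 0.2107]
tool_rot: [[0.004, 0.996, -0.09], [0.001, -0.09, -0.996], [-1.0, 0.004, -0.002]]
ft_force: [0.8, -0.4, -7.0]
grip_width: 0.0067
t 5.0 pos [0.5869 0.2787 0.2049] F [-0.6  0.1 -8.7] w 0.0068 yaw -5.16
translation [-0.0006 -0.1139  0.4839] dr [-0.1633  0.0014  0.0056]
```

View pics/c2.png

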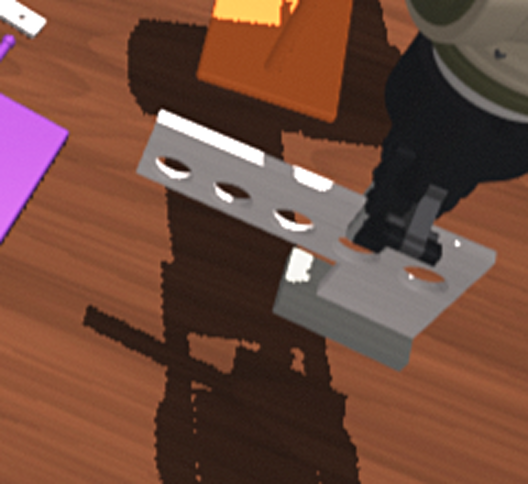

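It is held above hole four at crop (358,243) and looks level. I'll measure its pose in the hand.

```bash
python3 - <<'E'
from h import *
s=sensors.observe(); tcp=s['position']; print(tcp,s['tool_rot'][:,1])
ex=s['tool_rot'][:,1]*[1,1,0]; ey=np.array([-ex[1],ex[0],0])
for n,t,B in(('scene','s2',(440,640,300,470)),('top','t2',(90,235,150,230))):
    im,d=load(t);P=pts(n,d);v,u=np.mgrid[:480,:640]
    k=(d>0)&(u>=B[0])&(u<=B[2-1])&(v>=B[2])&(v<=B[3])
    Q=(P[k]-tcp); L=np.stack([Q@ex,Q@ey,Q[:,2]],1)*1000
    print(n)
    # relative: expected strip y -134..58, z(top)=+28.5, x=0
    for y0,y1 in((-140,-100),(-100,-60),(-60,-25),(25,45),(45,65)):
        m=(L[:,1]>y0)&(L[:,1]<y1)&(abs(L[:,0])<10)&(L[:,2]>-35)&(L[:,2]<40)
        S=L[m]; 
        if len(S)>5: print(y0,y1,len(S),'x',np.percentile(S[:,0],[5,50,95]).round(1),'ztop',np.percentile(S[:,2],[95,99]).round(1),'y',S[:,1].min().round(1),S[:,1].max().round(1))
E
```

```text
[0.58687674 0.27870936 0.20488883] [ 0.99593916 -0.08986334 -0.00545642]
scene
-140 -100 714 x [-1.1  5.3  6.6] ztop [34.8 35.8] y -132.9 -100.2
-100 -60 928 x [-0.9  5.4  6.7] ztop [34.9 35.8] y -99.9 -60.0
-60 -25 852 x [-0.8  5.4  6.7] ztop [35.  35.9] y -60.0 -25.0
25 45 417 x [-1.1  5.3  6.9] ztop [35.4 36.1] y 25.1 45.0
45 65 462 x [-0.7  5.4  6.7] ztop [34.9 36.2] y 45.0 59.3
top
-140 -100 186 x [-3.9 -1.8  4.5] ztop [33.1 35. ] y -132.8 -100.1
-100 -60 202 x [-3.9 -2.3  3.8] ztop [32.9 34.6] y -99.3 -60.7
-60 -25 174 x [-3.8 -2.1  4. ] ztop [32.7 34.1] y -59.9 -25.0
```

The strip is level, and the hole sits 16.5 mm below the TCP and within about 1 mm in y. Now I'll lift and carry it.

```bash
python3 -c "
from h import *
im,d=load('s0');P=pts('scene',d);Q=P[90:225,235:350].reshape(-1,3);Q=Q[(Q[:,2]>.1)&(d[90:225,235:350].ravel()>0)&(Q[:,2]<.4)];print('big stand',Q.min(0),Q.max(0))"
python3 -m crank '{"hand":[255,255,255,255,255],"translation":[[-0.03,0,0],[-0.06,0,0.02],[-0.07,-0.015,0.06],[-0.07,-0.025,0.1],[-0.07,-0.035,0.14]],"dr":[[0,0,0],[0,0,0],[0,0,0.0],[0,0,0],[0,0,0]]}' 100; python3 -c "
from h import *
go(.44,-.195,.27,4.2)"
```

```text
big stand [ 0.15170839 -0.34416026  0.10060343] [ 0.30541406 -0.30020516  0.19253627]
time_s: 5.5
position: [0.5387, 0.1414, 0.2739]
tool_rot: [[-0.008, 0.996, -0.089], [-0.001, -0.089, -0.996], [-1.0, -0.008, 0.002]]
ft_force: [0.5, -0.6, -5.9]
grip_width: 0.0064
t 5.5 pos [0.5387 0.1414 0.2739] F [ 0.5 -0.6 -5.9] w 0.0064 yaw -5.12
translation [ 0.0051 -0.0683  0.3439] dr [-0.1627  0.0012  0.0082]
```

```bash
python3 -m crank '{"hand":[255,255,255,255,255],"translation":[[0,-0.008,0.04],[0,-0.016,0.08],[0,-0.024,0.12],[0,-0.032,0.16],[0,-0.04,0.2]],"dr":[[-0.03,0,0],[-0.06,0,0],[-0.09,0,0],[-0.12,0,0],[-0.163,0,0]]}'; python3 -c "
from h import *
go(.44,-.195,.27,4.2)"
```

```text
time_s: 6.0
position: [0.4809, -0.054, 0.2744]
tool_rot: [[-0.008, 0.997, 0.074], [0.001, 0.074, -0.997], [-1.0, -0.008, -0.002]]
ft_force: [0.8, -0.6, -7.0]
grip_width: 0.0064
t 6.0 pos [ 0.4809 -0.054   0.2744] F [ 0.8 -0.6 -7. ] w 0.0064 yaw 4.27
translation [ 0.0046 -0.0513  0.1375] dr [ 0.0013 -0.0017  0.0079]
```

```bash
python3 -m crank '{"hand":[255,255,255,255,255],"translation":[[0,-0.02,0.04],[0,-0.04,0.08],[0,-0.051,0.12],[0,-0.051,0.143],[0,-0.051,0.143]],"dr":[[0,0,0],[0,0,0],[0,0,0],[0,0,0],[0,0,0]]}';python3 -m crank '{"hand":[255,255],"translation":[[0,0,0],[0,0,0]],"dr":[[0,0,0],[0,0,0]]}'; python3 -c "
from h import *
go(.44,-.201,.1465,4.2)"
```

```text
time_s: 6.5
position: [0.4412, -0.2016, 0.2745]
tool_rot: [[-0.007, 0.998, 0.069], [0.002, 0.069, -0.998], [-1.0, -0.007, -0.002]]
ft_force: [-0.3, 0.3, -7.5]
grip_width: 0.0063
time_s: 6.7
position: [0.4418, -0.1982, 0.276]
tool_rot: [[-0.005, 0.997, 0.074], [0.001, 0.074, -0.997], [-1.0, -0.005, -0.002]]
ft_force: [-0.1, -0.1, -6.9]
grip_width: 0.0065
t 6.7 pos [ 0.4418 -0.1982  0.276 ] F [-0.1 -0.1 -6.9] w 0.0065 yaw 4.23
translation [ 0.1295 -0.0013  0.0029] dr [ 0.0005 -0.0017  0.0052]
```

```bash
python3 -m crank '{"hand":[255,255,255,255,255],"translation":[[0.035,-0.001,0.003],[0.07,-0.001,0.003],[0.105,-0.001,0.003],[0.1295,-0.001,0.003],[0.1295,-0.001,0.003]],"dr":[[0,-0.001,0.005],[0,-0.001,0.005],[0,-0.001,0.005],[0,-0.001,0.005],[0,-0.001,0.005]]}';python3 -m crank '{"hand":[255,255,255],"translation":[[0,0,0],[0,0,0],[0,0,0]],"dr":[[0,0,0],[0,0,0],[0,0,0]]}'; python3 -c "
from h import *
go(.44,-.201,.1465,4.2)
a,_=grab('scene','s3'); b,_=grab('top','t3')
A=cv2.resize(a[170:370,180:400],(660,600),interpolation=cv2.INTER_CUBIC)
cv2.imwrite('pics/c3.png',A)
print([round(x) for x in proj('scene',[.538,-.1926,.130])],proj('scene',[.493,-.196,.130]),proj('scene',[.444,-.2,.130]))"
```

```text
time_s: 7.2
position: [0.4395, -0.2003, 0.1449]
tool_rot: [[-0.004, 0.997, 0.074], [0.004, 0.074, -0.997], [-1.0, -0.004, -0.004]]
ft_force: [-0.8, 0.8, -7.1]
grip_width: 0.006
time_s: 7.5
position: [0.4415, -0.2027, 0.1491]
tool_rot: [[0.004, 0.997, 0.073], [-0.003, 0.073, -0.997], [-1.0, 0.004, 0.003]]
ft_force: [0.0, -0.5, -7.3]
grip_width: 0.0061
t 7.5 pos [ 0.4415 -0.2027  0.1491] F [ 0.  -0.5 -7.3] w 0.0061 yaw 4.2
translation [ 0.0026 -0.0014 -0.0018] dr [ 0.0001  0.0034 -0.0039]
[274, 262] [283.58428233 243.94405122] [293.50327434 225.36179492]
```

View pics/c3.png

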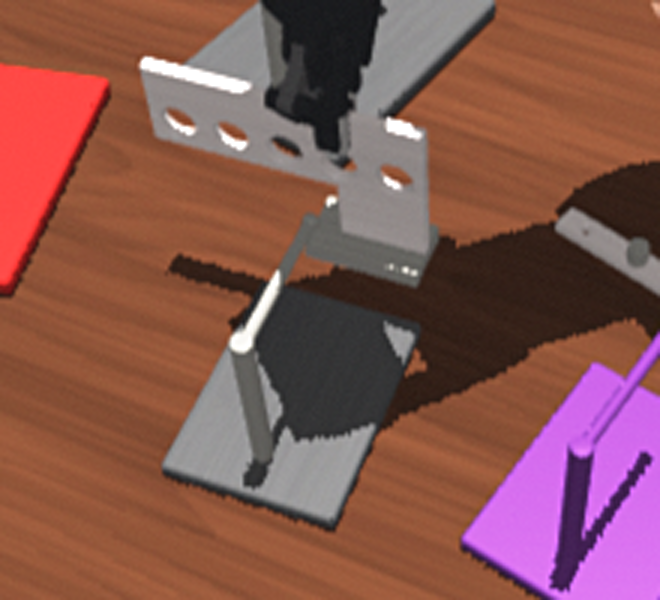

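The hole is at crop (344,163), scene (294.7,224), against a predicted (293.5,225). The peg's tip is at about crop (311,222), in line with it. I'll insert slowly and watch the force.

```bash
python3 -m crank '{"hand":[255,255,255,255,255],"translation":[[0.002,0.005,-0.0015],[0.002,0.015,-0.0015],[0.002,0.03,-0.0015],[0.002,0.04,-0.0015],[0.002,0.045,-0.0015]],"dr":[[0,0.002,-0.003],[0,0.002,-0.003],[0,0.002,-0.003],[0,0.002,-0.003],[0,0.002,-0.003]]}'; python3 -m crank '{"hand":[255,255],"translation":[[0,0,0],[0,0.005,0]],"dr":[[0,0,0],[0,0,0]]}'; python3 -c "
from h import *
go(.538,-.1936,.1465,4.2)
a,_=grab('scene','s4'); b,_=grab('top','t4')
A=cv2.resize(a[170:370,180:400],(660,600),interpolation=cv2.INTER_CUBIC)
cv2.imwrite('pics/c4.png',A)"
```

```text
time_s: 8.1
position: [0.4869, -0.1975, 0.1457]
tool_rot: [[-0.001, 0.997, 0.074], [0.0, 0.074, -0.997], [-1.0, -0.001, -0.0]]
ft_force: [0.9, -0.2, -7.8]
grip_width: 0.0066
time_s: 8.3
position: [0.4902, -0.1971, 0.1457]
tool_rot: [[-0.002, 0.997, 0.073], [0.001, 0.073, -0.997], [-1.0, -0.002, -0.001]]
ft_force: [-0.8, -0.5, -7.8]
grip_width: 0.006
t 8.3 pos [ 0.4902 -0.1971  0.1457] F [-0.8 -0.5 -7.8] w 0.006 yaw 4.17
translation [-0.0009  0.0479 -0.    ] dr [-0.0005 -0.0011  0.0022]
```

View pics/c4.png

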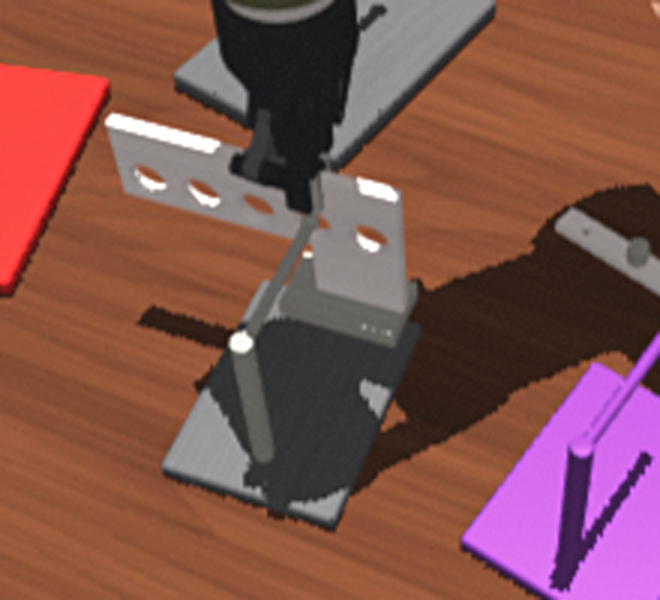

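The peg's end at crop (314,215) sits in hole four, whose expected centre is (314,221), and there is no contact force. I'll continue the insertion.

```bash
python3 -m crank '{"hand":[255,255,255,255,255],"translation":[[0,0.008,0],[0,0.02,0],[0,0.032,0],[0,0.044,0],[0,0.048,0]],"dr":[[0,0,0],[0,0,0],[0,0,0],[0,0,0],[0,0,0]]}'; python3 -m crank '{"hand":[255,255],"translation":[[0,0,0],[0,0,0]],"dr":[[0,0,0],[0,0,0]]}'; python3 -c "
from h import *
go(.538,-.1936,.1385,4.2)
a,_=grab('scene','s5'); b,_=grab('top','t5')
A=cv2.resize(a[170:370,180:400],(660,600),interpolation=cv2.INTER_CUBIC)
cv2.imwrite('pics/c5.png',A)"
```

```text
time_s: 8.9
position: [0.5397, -0.1938, 0.1457]
tool_rot: [[-0.001, 0.997, 0.073], [0.0, 0.073, -0.997], [-1.0, -0.001, -0.0]]
ft_force: [-0.7, -1.0, -8.0]
grip_width: 0.0065
time_s: 9.1
position: [0.5382, -0.1937, 0.1457]
tool_rot: [[-0.002, 0.997, 0.073], [0.001, 0.073, -0.997], [-1.0, -0.002, -0.001]]
ft_force: [-0.4, 0.5, -7.6]
grip_width: 0.0064
t 9.1 pos [ 0.5382 -0.1937  0.1457] F [-0.4  0.5 -7.6] w 0.0064 yaw 4.18
translation [ 0.0072 -0.0002 -0.0001] dr [-0.0003 -0.0008  0.0018]
```

View pics/c5.png

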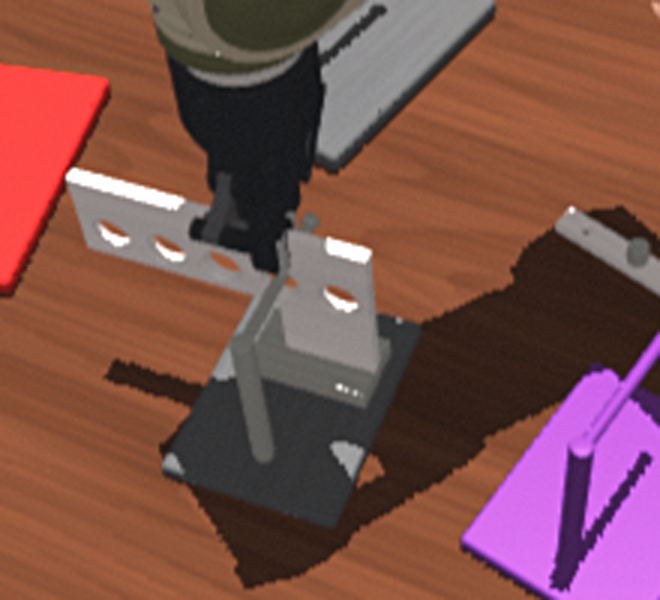

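The peg passes through the hole: its ball end shows behind the plate at crop (310,222). I'll lower it until the weight transfers to the peg.

```bash
python3 -m crank '{"hand":[255,255,255,255],"translation":[[0.003,0,0],[0.005,0,0],[0.006,0,0],[0.006,0,0]],"dr":[[0,0,0],[0,0,0],[0,0,0],[0,0,0]]}'; python3 -m crank '{"hand":[255,255],"translation":[[0.0007,0,0],[0.0007,0,0]],"dr":[[0,0,0],[0,0,0]]}';  python3 -m crank '{"hand":[255,255],"translation":[[0.0007,0,0],[0.0007,0,0]],"dr":[[0,0,0],[0,0,0]]}'
```

```text
time_s: 9.6
position: [0.5384, -0.1938, 0.1396]
tool_rot: [[-0.002, 0.997, 0.073], [0.001, 0.073, -0.997], [-1.0, -0.001, -0.001]]
ft_force: [-0.1, 0.2, -6.4]
grip_width: 0.0065
time_s: 9.8
position: [0.5386, -0.1938, 0.1391]
tool_rot: [[-0.001, 0.997, 0.073], [0.0, 0.073, -0.997], [-1.0, -0.001, -0.0]]
ft_force: [0.5, -0.2, -6.9]
grip_width: 0.0063
time_s: 10.0
position: [0.5386, -0.1938, 0.1384]
tool_rot: [[-0.001, 0.997, 0.073], [0.0, 0.073, -0.997], [-1.0, -0.001, -0.001]]
ft_force: [-1.0, -0.6, -7.6]
grip_width: 0.0061
```

```bash
for i in 1 2 3; do python3 -m crank '{"hand":[255,255],"translation":[[0.0006,0,0],[0.0006,0,0]],"dr":[[0,0,0],[0,0,0]]}' | egrep "pos|ft"; done
```

```text
position: [0.5386, -0.1938, 0.1381]
ft_force: [0.6, 0.9, -4.6]
position: [0.5387, -0.1939, 0.1379]
ft_force: [-1.5, 1.7, 1.8]
position: [0.5387, -0.1939, 0.1378]
ft_force: [-3.2, 1.6, 5.6]
```

```bash
python3 -m crank '{"hand":[255,255],"translation":[[-0.0006,0,0],[-0.0006,0,0]],"dr":[[0,0,0],[0,0,0]]}' 20; python3 -m crank '{"hand":[228,222,216,210,200],"translation":[[0,0,0],[0,0,0],[0,0,0],[0,0,0],[0,0,0]],"dr":[[0,0,0],[0,0,0],[0,0,0],[0,0,0],[0,0,0]]}';python3 -m crank '{"hand":[190,180,170,160,150],"translation":[[0,0,0],[0,0,0],[0,0,0],[0,0,0],[0,0,0]],"dr":[[0,0,0],[0,0,0],[0,0,0],[0,0,0],[0,0,0]]}'; python3 -c "
from h import *
go(.538,-.1936,.25,4.2)
a,_=grab('scene','s6'); b,_=grab('top','t6')
A=cv2.resize(a[170:370,180:400],(660,600),interpolation=cv2.INTER_CUBIC)
cv2.imwrite('pics/c6.png',A)"
```

```text
time_s: 10.8
position: [0.5387, -0.1939, 0.1378]
tool_rot: [[-0.0, 0.997, 0.073], [-0.0, 0.073, -0.997], [-1.0, -0.0, 0.0]]
ft_force: [-2.9, 1.6, 5.0]
grip_width: 0.0063
time_s: 11.3
position: [0.5386, -0.1939, 0.1372]
tool_rot: [[-0.001, 0.997, 0.073], [0.0, 0.073, -0.997], [-1.0, -0.001, -0.0]]
ft_force: [0.3, 0.7, -0.4]
grip_width: 0.0185
time_s: 11.8
position: [0.5386, -0.1938, 0.1372]
tool_rot: [[-0.001, 0.997, 0.073], [0.0, 0.073, -0.997], [-1.0, -0.001, -0.0]]
ft_force: [0.3, 0.3, -0.8]
grip_width: 0.0353
t 11.8 pos [ 0.5386 -0.1938  0.1372] F [ 0.3  0.3 -0.8] w 0.0353 yaw 4.18
translation [-0.1128 -0.0007 -0.0003] dr [-0.0003 -0.0005  0.0011]
```

View pics/c6.png

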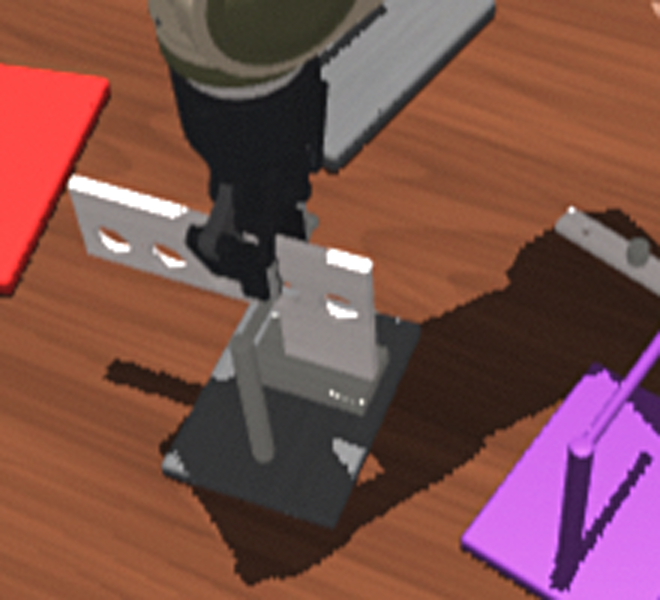

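The plate now hangs free and level on the peg. I'll lift straight out slowly at this opening.

```bash
python3 -m crank '{"hand":[150,150,150,150,150],"translation":[[-0.004,0,0],[-0.012,0,0],[-0.025,0,0],[-0.045,0,0],[-0.075,0,0]],"dr":[[0,0,0],[0,0,0],[0,0,0],[0,0,0],[0,0,0]]}'; python3 -m crank '{"hand":[150,150,150,150,150],"translation":[[-0.04,0,0],[-0.08,-0.04,0],[-0.08,-0.08,0],[-0.08,-0.12,0],[-0.08,-0.16,0]],"dr":[[0,0,0],[0,0,0],[0,0,0],[0,0,0],[0,0,0]]}'; python3 -m crank '{"hand":[150,150,150,150,150],"translation":[[0,0,0],[0,0,0],[0,0,0],[0,0,0],[0,0,0]],"dr":[[0,0,0],[0,0,0],[0,0,0],[0,0,0],[0,0,0]]}' ; python3 - <<'E'
from h import *
for r in range(2):
    a,d=grab('scene','s7%d'%r); P=pts('scene',d)
    if r==0: cv2.imwrite('pics/c7.png',cv2.resize(a[170:370,180:400],(660,600),interpolation=cv2.INTER_CUBIC))
    else: print('diff',np.abs(a.astype(int)-load('s70')[0])[170:370,180:400].max())
    k=(d>0); k[:,:190]=0;k[:,340:]=0;k[:200]=0;k[340:]=0
    Q=P[k]; Q=Q[(Q[:,2]>.155)&(Q[:,2]<.19)&(abs(Q[:,0]-.54)<.04)]
    e=np.array([-.073,.997]); t=Q[:,:2]@e
    for lo,hi in np.array([[0,.2],[.2,.4],[.6,.8],[.8,1]])*np.ptp(t)+t.min():
        m=(t>=lo)&(t<hi); print(r,round(lo,3),m.sum(),Q[m].mean(0).round(4)[:2],'ztop',np.percentile(Q[m,2],[90,97]).round(4))
    print('ext',t.min().round(4),t.max().round(4))
E
```

```text
time_s: 12.4
position: [0.5382, -0.1936, 0.2126]
tool_rot: [[-0.003, 0.997, 0.073], [0.002, 0.073, -0.997], [-1.0, -0.003, -0.002]]
ft_force: [0.0, -0.7, -0.4]
grip_width: 0.0352
time_s: 12.9
position: [0.3776, -0.2053, 0.2933]
tool_rot: [[0.0, 0.997, 0.073], [-0.001, 0.073, -0.997], [-1.0, -0.0, 0.001]]
ft_force: [0.3, -0.7, 0.4]
grip_width: 0.0351
time_s: 13.4
position: [0.3798, -0.2055, 0.2922]
tool_rot: [[-0.001, 0.997, 0.074], [0.001, 0.074, -0.997], [-1.0, -0.001, -0.001]]
ft_force: [-0.2, 0.0, 0.2]
grip_width: 0.0349
0 -0.365 162 [ 0.5486 -0.307 ] ztop [0.1693 0.1701]
0 -0.327 159 [ 0.5457 -0.2684] ztop [0.169 0.17 ]
0 -0.25 161 [ 0.5401 -0.1919] ztop [0.168  0.1687]
0 -0.212 165 [ 0.5371 -0.1532] ztop [0.1673 0.1679]
ext -0.3652 -0.1734
diff 107
1 -0.365 159 [ 0.5485 -0.3074] ztop [0.1697 0.1705]
1 -0.327 160 [ 0.5458 -0.2681] ztop [0.1689 0.1698]
1 -0.25 165 [ 0.5401 -0.192 ] ztop [0.1678 0.1684]
1 -0.212 165 [ 0.5371 -0.1533] ztop [0.1673 0.1685]
ext -0.3649 -0.1735
```

View pics/c7.png

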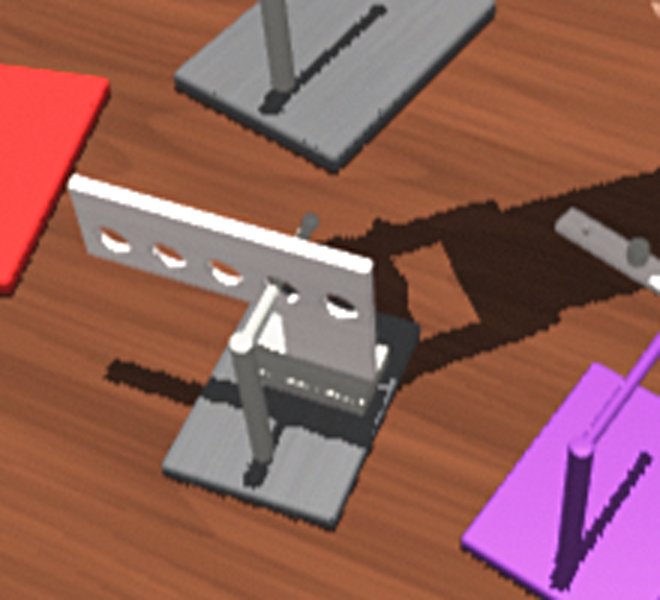

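The plate hangs on hole four within about 0.8° of level, and the arm is clear. The frame difference may be the arm's shadow or a small swing, so I'll wait and check stillness before handing in.

```bash
for i in 1 2 3; do python3 -m crank '{"hand":[150,150,150,150,150],"translation":[[0,0,0],[0,0,0],[0,0,0],[0,0,0],[0,0,0]],"dr":[[0,0,0],[0,0,0],[0,0,0],[0,0,0],[0,0,0]]}' | grep time; done; python3 - <<'E'
from h import *
e=np.array([-.073,.997])
for r in range(6):
    a,d=grab('scene','w%d'%r); P=pts('scene',d)
    k=(d>0); k[:,:190]=0;k[:,340:]=0;k[:200]=0;k[340:]=0
    Q=P[k]; Q=Q[(Q[:,2]>.158)&(Q[:,2]<.19)&(abs(Q[:,0]-.54)<.04)]
    t=Q[:,:2]@e; b=[np.percentile(Q[(t>l)&(t<h),2],95) for l,h in((-.365,-.33),(-.21,-.174))]
    print(np.round(b,4),'tilt deg',np.degrees((b[0]-b[1])/.155).round(2), 'x mean',Q[:,0].mean().round(4))
E
```

```text
time_s: 14.0
time_s: 14.5
time_s: 15.0
[0.1702 0.1677] tilt deg 0.94 x mean 0.5426
[0.1705 0.168 ] tilt deg 0.93 x mean 0.5425
[0.17   0.1676] tilt deg 0.91 x mean 0.5426
[0.1697 0.168 ] tilt deg 0.65 x mean 0.5426
[0.1698 0.1683] tilt deg 0.56 x mean 0.5426
[0.1701 0.1678] tilt deg 0.85 x mean 0.5427
```

Steady to within the noise, so I'm handing in.

```bash
python3 -c "
from rig import env
print(env.close_job())"
```

```text
the job is handed in; nothing more can be done
None
```

The L-plate hangs level on the peg of the small grey stand, with the peg through the +38 mm hole. That hole is the one nearest the plate's centre of mass, at y ≈ 37.7 mm. The arm is clear of it, and I handed the job in at about 15.3 s; it reports no verdict.

- **Hang:** the last close view shows the peg through the fourth hole, with its ball end in front of the plate on the robot's side.
- **Level:** the strip measures 0.6–0.9° from level, with the foot end slightly lower. About 0.5° of that is expected from the centre of mass.
- **Stillness:** six depth readings over 0.3 s, about 1.5 s after the arm withdrew, held steady within the noise. Just after withdrawal, two frames differed visibly. I put that down to the arm's shadow or a small swing but did not confirm which.
- **Forces:** the highest force reading printed was about 9 N, from carrying the plate, far below the limits. While setting the plate down I pressed on the peg with about 13 N, then released.

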